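# Free the charging dock and load the spare battery

## Robot

A 6-joint arm with a two-finger parallel gripper is mounted at the origin on the work surface. World frame = base frame: x ahead of the robot, y to its left, z up, the work surface at z = 0. Lengths are in m, angles in rad, forces in N, time in s.
With the tool pointing down it reaches from about 0.375 to 0.975 m from the base axis. Payload 3.8 kg.
Tool frame: the origin (TCP) lies midway between the tips of the shut fingers; the grasp point (between the pads) lies 19 mm behind it; z points along the fingers, y is the line along which they close (so a half turn about z gives the same grasp; the last joint's range is limited). The gripper opens to 85 mm and grips with 20 to 120 N. Pads are 22 mm wide; open, the fingers measure 114 mm over their backs; the gripper's body (76 mm by 85 mm) begins 54 mm behind the grasp point. The pads swing forward as they close: fully open they stand 13 mm farther back than shut.
Start: joints at [1.072, 0.264, 1.604, -0, 1.274, -0.037], TCP at [0.301, 0.604, 0.231] pointing down, gripper open.
Joint ranges: [-2.63, 2.63], [-0.94, 2.18], [0.31, 2.57], [-1.31, 4.45], [0, 2.66], [-2.55, 2.55]. Speed limits (rad/s): [2.57, 2.57, 3.14, 3.14, 3.14, 3.14].

## Interface

Orientations are given as a unit quaternion [x, y, z, w].
In Python, from station import state, get_image, calibration, finish_job gives the robot as it stands.
- The arm moves only by the tool arm_command, never from a script. Its argument "deltas" is text: rows parted by semicolons, each of 6 numbers parted by spaces: the shift along the tool's x, y, z in cm, then the turn, a rotation vector about the tool's x, y, z in units of 5 degrees (1.0 is 5 degrees). In form: dx dy dz rx ry rz; .... A call has 1 to 20 rows; each row is the pose to reach, as a shift and turn from the pose commanded when the call began, along the tool's axes at that moment; what a row does not reach only later rows make up. A row lasts 1/10 s, in which the tool goes at most 50 mm and 8.59 degrees, less where a joint would pass 70% of its speed; a pose out of reach is approached as far as the arm can. A call with a gripper value outside its range is refused whole. "claw" is the gripper command: -1 is shut, 1 is fully open, values between are in proportion, set as the call begins (left out, the last holds). The fingers move at their own pace and stop on an object; "squeeze" is the grip in N (left out, the last holds). Time passes only in rows, so rows that repeat a pose let the fingers close. It gives the time, the measured TCP pose, the force, the opening and the grip force at its end, in the units of the state.
- state(): the state, without advancing time (a new reading comes with each control period).
- get_image(name): name is "scene" or "top" or "wrist"; returns the picture (480x640x3 uint8, blue, green, red); there is no depth.
- calibration(name): a dict with "K" (3x3 intrinsics, pixels), "k1" (the pictures are not rectified: a ray, as slopes to the right and down, at radius r is drawn at 1 + k1 r^2 times it, then the intrinsics apply), "cam_to_world" (4x4, takes a point from camera to world coordinates). Camera axes: x right, y down, z forward; pixel columns grow to the right and rows downward; lengths in m; the calibration is good to about 2 mm. A picture is of the moment at which its call begins: read the wrist's pose just before it. calibration takes no time and is no camera call; for the wrist camera it gives the pose at the moment of the call.
- finish_job(): hands the job in; it is judged then, once.
The state is a dict: "clock": time; "joint_positions": joint angles; "joint_vel": joint speeds; "joint_efforts": joint torques, N m; "tcp_pos": TCP position; "tcp_rot": TCP orientation; "contact_force": force on the tool from outside, world axes, zero at the start; "torque": the same for the moment, N m; "gripper_width": finger opening in m; "finger_force": force on a finger pad.
Only numpy, scipy, OpenCV 4.12 (cv2) and the standard library are available. Lean on these libraries where they do the work, as an engineer would, in place of code of your own. Each camera call takes 0.05 s, during which the arm holds its last target. There are 200 camera calls.

## Task

Lift the orange work lantern off its charging dock and stand it upright with its whole foot on the blue mat beside. Then put the grey and yellow spare battery pack into the well that this uncovers in the dock, and press it down until its top is flush with the dock and it stays there. Do not tip the lantern, and leave the other things on the table where they are.

Things in the scene. Friction and masses are not known exactly. Their poses are not given: they have to be found in the camera images.
- lamp: Round LED work lantern, 500 g (may vary by a quarter), standing on the dock. Black foot 100 mm across and 22 mm high, white diffuser 84 mm across with its ribs, orange cap 94 mm across whose top is 116 mm above the underside, and a rigid black arched handle over it. Origin: centre of the underside; z up; the handle's level bar runs along its own y.
- lamp_handle (a point): Middle of the handle's level bar, 170 mm above the lantern's underside. Bar: round, 12 mm thick, along the lantern's y; its uprights stand 80 mm apart (68 mm clear between them); 48 mm clear between bar and cap. The bar lies right over the centre of mass.
- dock: Black charging dock fixed to the table, 130 (x) by 120 (y) by 60 mm high. The lantern stands on its flat top, loosely between four orange corner blocks 18 mm square and 8 mm high, centred 50 mm (x) and 49 mm (y) from the middle. The battery well is in the middle of the top, hidden until the lantern is off. Origin: centre of the underside; z up.
- well_mouth (a point): Centre of the well's mouth, level with the dock's top (60 mm above the table). The well is 62 mm along the dock's x and 44 mm along its y, with a 2 mm chamfer round the mouth: 2 mm of play on each side of the battery.
- carriage (a joint): Sliding contact block, the floor of the well: 0 = up (well 24 mm deep), 0.012 m = fully down (well 36 mm deep, battery flush). No spring: it stays where it is left. It takes about 7 N to push down, so the battery's weight does not move it and the battery first stands 12 mm proud; 12 to 18 N brings it firmly to its stop.
- battery: Spare battery pack, a flat-topped grey block with a yellow band, 58 (x) by 40 (y) by 36 mm (z), 180 g (may vary by a quarter), standing on the table on its underside. Origin: centre of the underside; z up. Its long side goes along the dock's x; either way round fits.
- battery_top (a point): Centre of the battery's top face, 36 mm above its underside.
- mat: Thin square blue mat fixed to the table to the left or right of the dock, 180 by 180 mm, 3 mm thick, with nothing on it. Origin: centre of the underside; x and y along its sides.
- servo: Bystander: small black servo motor, 54 by 20 by 41 mm. Leave alone. Origin: centre of the underside.
- tape: Bystander: black roll of tape lying flat, 90 mm across, 24 mm high. Leave alone. Origin: centre of the underside.
- wrench: Bystander: steel wrench 150 mm long lying flat to the right of the dock. Leave alone. Origin: under its middle.
- mug: Bystander: white mug, 80 mm across, 90 mm high. Leave alone. Origin: centre of the underside.
- board: Bystander: green circuit board, 70 by 50 mm, 15 mm high. Leave alone. Origin: centre of the underside.
- meter: Bystander: yellow multimeter lying flat, 150 by 75 by 38 mm. Leave alone. Origin: centre of the underside.

How it is judged:
On the way, in this order (a step that is already met when the one before it is completed fails the run):
1. the lantern stands upright and released with its whole foot on the blue mat (x of lamp in the frame of mat between -0.04 and 0.04 m and y of lamp in the frame of mat between -0.04 and 0.04 m and z of lamp in the frame of mat between -0.002 and 0.007 m and angle between lamp's own z axis and vertical below 0.08 rad and linear speed of lamp below 0.02 m/s and contact force between the fingers and lamp below 0.1 N), for 0.2 s.
2. the battery is seated flush in the well and released (horizontal distance between battery_top and well_mouth below 0.005 m and z of battery_top in the frame of dock between 0.056 and 0.063 m and angle between the x axis of battery and the x axis of dock, either way round below 0.12 rad and angle between battery's own z axis and vertical below 0.08 rad and linear speed of battery below 0.02 m/s and contact force between the fingers and battery below 0.1 N and value of joint carriage above 0.009 m), for 0.2 s.
At the end, for the whole second after the job is handed in: Lantern upright (0.08 rad) on the mat, centre within 40 mm of the mat's centre along each side. Battery upright in the well, top 4 mm below to 3 mm above the dock's, within 5 mm of centre and 0.12 rad of the well's length, contact block down by over 9 mm. Both released and at rest (all of step 1 and all of step 2); the robot touches nothing.
It fails at once if the lantern is tipped by more than 0.6 rad (angle between lamp's own z axis and vertical above 0.6 rad).
It fails at once if another thing on the table (servo, tape, wrench, mug, circuit board or multimeter) is moved by more than 30 mm (distance of any of servo, tape, wrench, mug, board, meter from where it was at the start of the episode above 0.03 m).
It also fails if it takes over 64 s, if anything falls off the work surface, if the arm or the gripper's body presses on something with over 40 N, if the wrist force passes 120 N, or if a joint passes its speed limit or range.

## Working session

There is one attempt and no reset: what is moved stays moved. The work goes in short steps, Python scripts to look and compute and a tool call to move; the robot and the scene stay as the last step left them, time stands still between calls to the robot, and variables do not carry over. Pictures are saved under pics/ and viewed, at most 10 in all, crops included, and the job is handed in when it is done.

Besides the shell and the picture viewer there is one more tool, called as name(argument=value, ...), one argument or row to a line, values as JSON. arm_command: Moves the arm, as the interface text tells. Its arguments: {"type":"object","properties":{"deltas":{"type":"string"},"claw":{"type":"number"},"squeeze":{"type":"number"}},"required":["deltas"]}

```bash
mkdir -p pics; cat > h.py <<'E'
import numpy as np, cv2
from station import *
def ray(name,u,v,cal=None):
    c=cal or calibration(name); K=np.array(c["K"]); T=np.array(c["cam_to_world"])
    d=np.array([(u-K[0,2])/K[0,0],(v-K[1,2])/K[1,1]]); s=d.copy()
    for _ in range(20): s=d/(1+c["k1"]*(s@s))
    return T[:3,3],T[:3,:3]@np.array([s[0],s[1],1.])
def at(name,u,v,z,cal=None):
    o,r=ray(name,u,v,cal); return (o+r*(z-o[2])/r[2]).round(4)
E
python3 - <<'E'
from h import *
for n in("top","scene"):
    cv2.imwrite(f"pics/{n}0.png",get_image(n)); c=calibration(n); print(n,c["k1"],np.array(c["K"])[0],np.array(c["cam_to_world"]).round(3).tolist())
s=state();print(s["tcp_pos"],s["tcp_rot"],s["clock"])
E
```

```text
top 0.03539514712007102 [449.11798342   0.         324.47956348] [[0.001, -1.0, 0.025, 0.57], [-1.0, -0.001, 0.007, 0.006], [-0.007, -0.025, -1.0, 0.965], [0.0, 0.0, 0.0, 1.0]]
scene -0.01737477403768331 [444.54727075   0.         315.74952643] [[0.747, 0.349, -0.566, 1.103], [0.665, -0.379, 0.644, -0.569], [0.01, -0.857, -0.515, 0.629], [0.0, 0.0, 0.0, 1.0]]
[0.30042994 0.60370711 0.230062  ] [ 2.28837737e-01  9.73464032e-01 -9.99033724e-04 -2.66326848e-04] 0.1
```

View pics/top0.png

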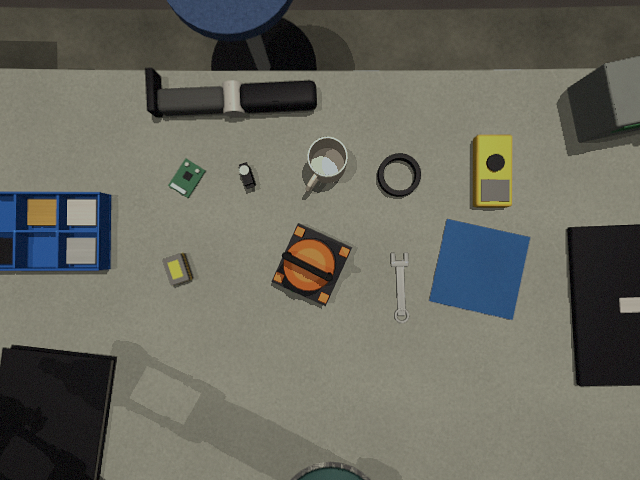

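View pics/scene0.png

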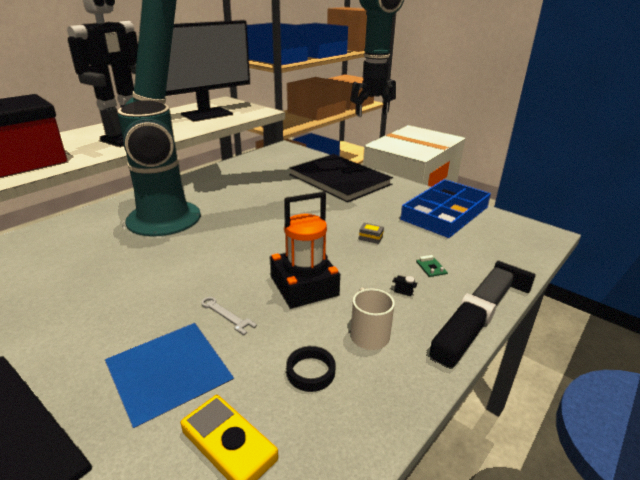

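The top view shows the dock and lantern near (312,265), the battery near (178,269), and the mat near (480,269). Next I'll enlarge the lantern and battery.

```bash
python3 - <<'E'
from h import *
a=cv2.imread("pics/top0.png")
L=cv2.resize(a[215:315,262:362],(500,500),interpolation=cv2.INTER_CUBIC)   # 5x, origin 262,215
R=cv2.resize(a[244:294,153:203],(300,300),interpolation=cv2.INTER_CUBIC)  # 6x, origin 153,244
o=np.zeros((500,800,3),np.uint8);o[:,:500]=L;o[:300,500:]=R;cv2.imwrite("pics/crop.png",o)
hsv=cv2.cvtColor(a,cv2.COLOR_BGR2HSV)
m=cv2.inRange(hsv,(100,120,60),(120,255,255));m[:,:400]=0;m[:200]=0;m[330:]=0;m[:,545:]=0
c=max(cv2.findContours(m,0,2)[0],key=cv2.contourArea);b=cv2.boxPoints(cv2.minAreaRect(c))
P=np.array([at("top",u,v,.003) for u,v in b]);print("mat",P,P.mean(0))
m=cv2.inRange(hsv,(5,150,90),(20,255,255))
for c in cv2.findContours(m[215:315,262:362],0,2)[0]:
    if cv2.contourArea(c)>15: r=cv2.minAreaRect(c);print(np.array(r[0])+[262,215],r[1],r[2])
E
```

```text
mat [[ 0.4533 -0.209   0.003 ]
 [ 0.6284 -0.2479  0.003 ]
 [ 0.59   -0.4226  0.003 ]
 [ 0.4163 -0.3832  0.003 ]] [ 0.522    -0.315675  0.003   ]
[323.10000992 297.30000305] (8.497057914733887, 9.391485214233398) 26.56505012512207
[278.32758331 276.9310379 ] (8.727680206298828, 8.913375854492188) 21.801406860351562
[301.29999924 278.40000153] (47.404640197753906, 19.230182647705078) 26.56505012512207
[343.91378784 251.46551514] (8.727680206298828, 8.727680206298828) 21.801406860351562
[314.70000458 252.60000229] (50.087921142578125, 24.59674644470215) 26.56505012512207
[299.10344696 231.24137878] (8.913375854492188, 8.913375854492188) 21.801406860351562
```

View pics/crop.png

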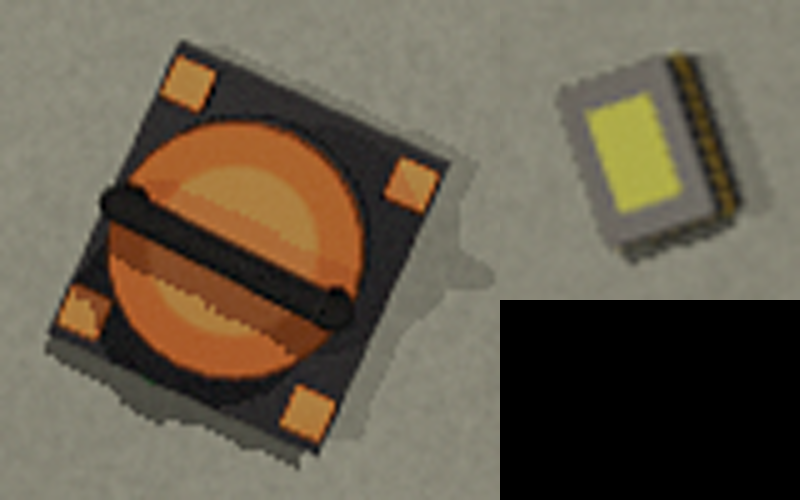

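The crop gives the bar from (286.4,255.6) to (330,276.6). The battery top spans crop corners (560,92), (668,53), (725,212), (617,247).

```bash
cat >> h.py <<'E'
def go(p,ydeg):
    "delta from present pose to tcp p with closing axis along ydeg (mod 180), tool down"
    from scipy.spatial.transform import Rotation as R
    s=state();M=R.from_quat(s["tcp_rot"]);cur=M.as_matrix()[:,1];cy=np.degrees(np.arctan2(cur[1],cur[0]))
    best=None
    for k in(0,180):
        a=np.radians(ydeg+k);y=np.array([np.cos(a),np.sin(a),0]);z=np.array([0,0,-1.]);x=np.cross(y,z)
        rv=(M.inv()*R.from_matrix(np.c_[x,y,z])).as_rotvec()
        print("d",(M.inv().apply(np.array(p)-s["tcp_pos"])*100).round(2),"r",(np.degrees(rv)/5).round(2),"j6",s["joint_positions"][5].round(2))
E
python3 - <<'E'
from h import *
deg=lambda d:np.degrees(np.arctan2(d[1],d[0]))
B=[at("top",u,v,.231) for u,v in((286.4,255.6),(330,276.6))];mid=sum(B)/2
print("bar",B,mid,deg(B[1]-B[0]))
C=[at("top",*p,.068) for p in((278.33,276.93),(323.1,297.3),(343.9,251.5),(299.1,231.2))]
dc=sum(C)/4;print("dock",dc,deg(C[1]-C[0]),deg(C[2]-C[1]),[np.linalg.norm(C[i]-C[i-1]).round(4) for i in range(4)])
T=[at("top",153+(u-500)/6,244+v/6,.036) for u,v in((560,92),(668,53),(725,212),(617,247))]
print("bat",sum(T)/4,deg(T[1]-T[0]),deg(T[2]-T[1]),[np.linalg.norm(T[i]-T[i-1]).round(4) for i in range(4)])
go([mid[0],mid[1],.30],deg(B[1]-B[0])+90)
E
```

```text
bar [array([0.5539, 0.0729, 0.231 ]), array([0.5198, 0.0017, 0.231 ])] [0.53685 0.0373  0.231  ] -115.59127900458039
dock [0.53335  0.038475 0.068   ] -114.25978694729905 -24.462926892144697 [np.float64(0.1), np.float64(0.0978), np.float64(0.1), np.float64(0.0982)]
bat [0.5216  0.31645 0.036  ] -69.9918953210853 -159.75565552298792 [np.float64(0.0568), np.float64(0.0392), np.float64(0.0581), np.float64(0.0387)]
d [-46.4  -40.19  -6.91] r [-0.02  0.02 17.83] j6 -0.04
d [-46.4  -40.19  -6.91] r [ -0.02  -0.02 -18.17] j6 -0.04
```

arm_command(
  deltas="0 0 -4 0 0 0; 0 0 -7 0 0 1; -4 -4 -7 0 0 2.5; -8 -7 -7 0 0 4; -12 -10.5 -7 0 0 5.5; -16 -14 -7 0 0 7; -20 -17.5 -7 0 0 8.5; -24 -21 -7 0 0 10; -28 -24.5 -7 0 0 11.5; -32 -28 -7 0 0 13; -36 -31.5 -7 0 0 14.5; -40 -35 -7 0 0 16; -43 -38 -7 0 0 17; -45.5 -39.5 -7 0 0 17.8; -46.4 -40.2 -7 0 0 17.8; -46.4 -40.2 -7 0 0 17.8; -46.4 -40.2 -7 0 0 17.8; -46.4 -40.2 -7 0 0 17.8; -46.4 -40.2 -7 0 0 17.8",
  claw=1,
  squeeze=60,
)

```text
clock: 2.0
tcp_pos: [0.5365, 0.0392, 0.3013]
tcp_rot: [0.845, 0.535, 0.0, -0.0]
contact_force: [0.1, -0.8, 0.0]
gripper_width: 0.0857
finger_force: 0.0
```

```bash
python3 - <<'E'
from h import *
go([.53685,.0373,.211],-25.6); c=calibration("wrist"); a=get_image("wrist")
cv2.imwrite("pics/w1.png",a)
import pickle;pickle.dump(c,open("w1.pkl","wb")); T=np.array(c["cam_to_world"]);print(T.round(3),state()["clock"],state()["contact_force"])
E
```

```text
d [-0.16  0.11  9.03] r [-0.   -0.    0.05] j6 0.47
d [-0.16  0.11  9.03] r [ 0.000e+00 -1.000e-02 -3.595e+01] j6 0.47
[[ 0.904 -0.407 -0.131  0.57 ]
 [-0.428 -0.861 -0.276  0.109]
 [ 0.     0.305 -0.952  0.444]
 [ 0.     0.     0.     1.   ]] 2.05 [ 0.67856237 -0.47469237 -0.80805379]
```

View pics/w1.png

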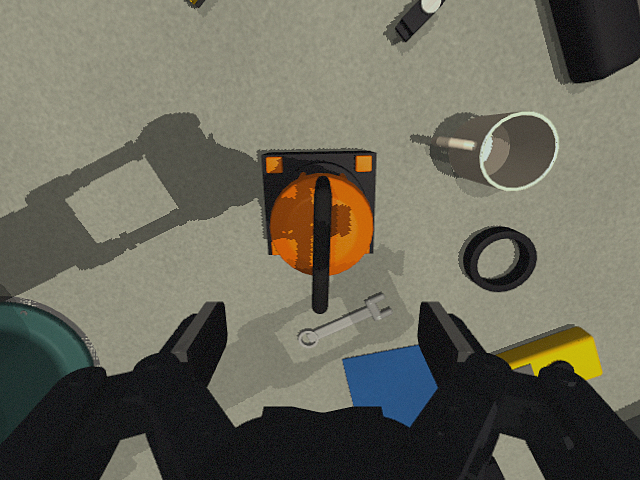

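The wrist view shows the bar centred between the fingers (u≈321), so I'll descend and grip.

arm_command(
  deltas="-0.1 0.1 3 0 0 0; -0.2 0.1 6 0 0 0; -0.2 0.1 8 0 0 0; -0.2 0.1 9 0 0 0; -0.2 0.1 9 0 0 0; -0.2 0.1 9 0 0 0",
)

```text
clock: 2.65
tcp_pos: [0.5376, 0.0358, 0.2123]
tcp_rot: [0.845, 0.534, 0.001, 0.0]
contact_force: [0.3, 0.1, -0.1]
gripper_width: 0.0855
finger_force: 0.0
```

arm_command(
  deltas="0 0 0 0 0 0; 0 0 0 0 0 0; 0 0 0 0 0 0; 0 0 0 0 0 0; 0 0 0 0 0 0; 0 0 0 0 0 0; 0 0 0 0 0 0; 0 0 0 0 0 0; 0 0 0 0 0 0; 0 0 0 0 0 0; 0 0 0 0 0 0; 0 0 0 0 0 0",
  claw=-1,
)

```text
clock: 3.85
tcp_pos: [0.5372, 0.0355, 0.2116]
tcp_rot: [0.846, 0.534, 0.0, 0.0]
contact_force: [-2.5, 0.4, 4.6]
gripper_width: 0.01
finger_force: 58.7
```

arm_command(
  deltas="0 0 -0.5 0 0 0; 0 0 -1 0 0 0; 0 0 -2 0 0 0; 0 0 -3 0 0 0; 0 0 -4 0 0 0; 0 0 -5 0 0 0; 0 0 -5 0 0 0; 0 0 -5 0 0 0",
)

```text
clock: 4.65
tcp_pos: [0.5373, 0.0354, 0.2618]
tcp_rot: [0.846, 0.534, 0.0, 0.0]
contact_force: [0.5, -0.0, -4.4]
gripper_width: 0.0097
finger_force: 58.5
```

```bash
python3 - <<'E'
from h import *
go([.522,-.316,.2616],-25.6);print(state()["gripper_width"])
E
```

```text
d [-3.239e+01  1.372e+01  2.000e-02] r [ 0.01 -0.01  0.03] j6 0.46
d [-3.239e+01  1.372e+01  2.000e-02] r [ 1.000e-02  2.000e-02 -3.597e+01] j6 0.46
0.009683413095581603
```

arm_command(
  deltas="-0.5 0.2 0 0 0 0; -1.5 0.6 0 0 0 0; -3 1.3 0 0 0 0; -5 2.1 0 0 0 0; -7.5 3.2 0 0 0 0; -10 4.2 0 0 0 0; -12.5 5.3 0 0 0 0; -15 6.4 0 0 0 0; -17.5 7.4 0 0 0 0; -20 8.5 0 0 0 0; -22.5 9.5 0 0 0 0; -25 10.6 0 0 0 0; -27.5 11.6 0 0 0 0; -29.5 12.5 0 0 0 0; -31 13.1 0 0 0 0; -32 13.5 0 0 0 0; -32.4 13.7 0 0 0 0; -32.4 13.7 0 0 0 0; -32.4 13.7 0 0 0 0; -32.4 13.7 0 0 0 0",
)

```text
clock: 6.65
tcp_pos: [0.5217, -0.3151, 0.2613]
tcp_rot: [0.845, 0.534, 0.0, -0.0]
contact_force: [0.1, -0.3, -4.1]
gripper_width: 0.0096
finger_force: 58.4
```

```bash
python3 - <<'E'
from h import *
go([.522,-.316,.157],-25.6);print(state()["clock"])
a=get_image("wrist");b=get_image("top");cv2.imwrite("pics/w2.png",np.hstack([cv2.resize(a,(400,300)),b[150:450,170:570]]))
E
```

```text
d [-0.07  0.07 10.43] r [-0.   -0.    0.04] j6 -0.14
d [-0.07  0.07 10.43] r [ 1.000e-02 -0.000e+00 -3.596e+01] j6 -0.14
6.65
```

View pics/w2.png

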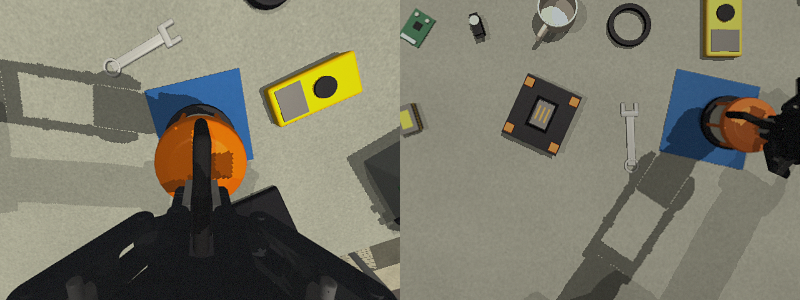

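The lantern hangs upright over the mat and the well is uncovered. I'll lower it now.

arm_command(
  deltas="0 0 1 0 0 0; 0 0 3 0 0 0; 0 0 5 0 0 0; 0 0 7 0 0 0; 0 0 8.5 0 0 0; 0 0 9.5 0 0 0; 0 0 10.1 0 0 0; 0 0 10.3 0 0 0; 0 0 10.4 0 0 0; 0 0 10.5 0 0 0; 0 0 10.6 0 0 0; 0 0 10.65 0 0 0; 0 0 10.65 0 0 0; 0 0 10.65 0 0 0",
)

```text
clock: 8.15
tcp_pos: [0.5215, -0.316, 0.1549]
tcp_rot: [0.846, 0.534, 0.0, 0.0]
contact_force: [0.6, -0.1, -3.7]
gripper_width: 0.0098
finger_force: 58.4
```

arm_command(
  deltas="0 0 0.05 0 0 0; 0 0 0.1 0 0 0; 0 0 0.15 0 0 0; 0 0 0.2 0 0 0; 0 0 0.2 0 0 0; 0 0 0.2 0 0 0",
)

```text
clock: 8.75
tcp_pos: [0.5221, -0.3166, 0.1547]
tcp_rot: [0.846, 0.534, 0.0, 0.001]
contact_force: [-2.2, 1.9, 6.3]
gripper_width: 0.01
finger_force: 59.5
```

arm_command(
  deltas="0 0 0 0 0 0; 0 0 0 0 0 0; 0 0 0 0 0 0; 0 0 0 0 0 0; 0 0 0 0 0 0; 0 0 0 0 0 0; 0 0 0 0 0 0; 0 0 0 0 0 0; 0 0 0 0 0 0; 0 0 0 0 0 0",
  claw=1,
)

```text
clock: 9.75
tcp_pos: [0.5215, -0.316, 0.1528]
tcp_rot: [0.846, 0.534, -0.0, -0.0]
contact_force: [0.3, 0.6, -0.3]
gripper_width: 0.0853
finger_force: 0.0
```

arm_command(
  deltas="0 0 -1 0 0 0; 0 0 -3 0 0 0; 0 0 -6 0 0 0; 0 0 -9 0 0 0; 0 0 -11 0 0 0; 0 0 -12 0 0 0; 0 0 -12 0 0 0; 0 0 -12 0 0 0",
)

```text
clock: 10.55
tcp_pos: [0.5211, -0.3157, 0.272]
tcp_rot: [0.846, 0.534, -0.0, -0.0]
contact_force: [-0.4, 0.4, -0.8]
gripper_width: 0.0858
finger_force: 0.0
```

```bash
python3 - <<'E'
from h import *
go([.5216,.3165,.14],110)
a=get_image("top");cv2.imwrite("pics/t3.png",a)
# dock enlarged 6x from (282,235)  lamp 3x
o=np.hstack([cv2.resize(a[220:310,265:355],(540,540),interpolation=cv2.INTER_CUBIC),cv2.resize(a[210:340,425:555],(260,260))if 0 else cv2.copyMakeBorder(cv2.resize(a[210:340,425:555],(260,260)),0,280,0,0,0)])
cv2.imwrite("pics/c3.png",o)
E
```

```text
d [ 57.1  -27.12  13.24] r [-0.000e+00 -2.000e-02 -2.709e+01] j6 -0.14
d [ 57.1  -27.12  13.24] r [-0.01  0.    8.91] j6 -0.14
```

View pics/c3.png

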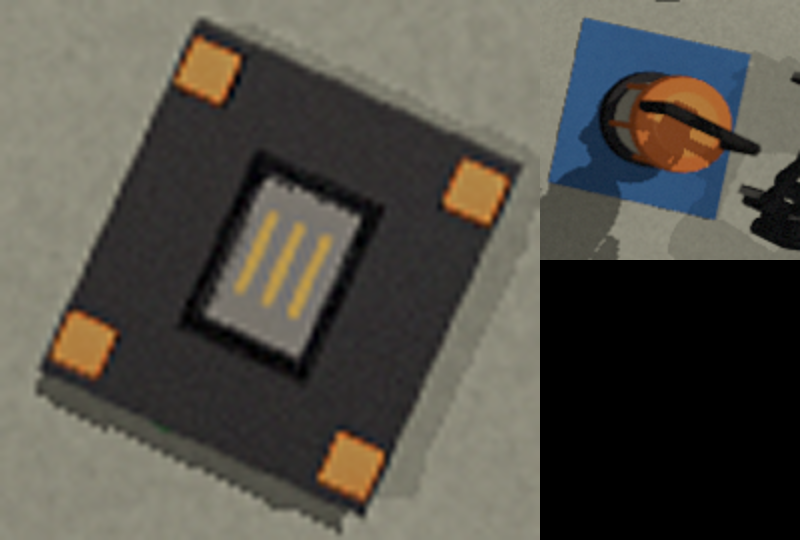

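The well is clear, with its mouth centred at about (311.9,264.4). The lantern stands upright inside the mat. On to the battery.

arm_command(
  deltas="2 -1 0 0 0 -1; 5 -2.4 0 0 0 -2.6; 8.5 -4 0 0 0 -4.2; 12 -5.7 0 0 0 -5.8; 15.5 -7.4 0 0 0 -7.4; 19 -9 0 0 0 -9; 22.5 -10.7 0 0 0 -10.6; 26 -12.3 0 0 0 -12.2; 29.5 -14 0 0 0 -13.8; 33 -15.7 0 0 0 -15.4; 36.5 -17.3 0 0 0 -17; 40 -19 0 0 0 -18.6; 43.5 -20.7 0 0 0 -20.2; 47 -22.3 0 0 0 -21.8; 50.5 -24 0 0 0 -23.4; 54 -25.6 0 0 0 -25; 56 -26.6 2 0 0 -26.4; 57.1 -27.1 5 0 0 -27.1; 57.1 -27.1 8 0 0 -27.1; 57.1 -27.1 11 0 0 -27.1",
)

```text
clock: 12.6
tcp_pos: [0.5209, 0.3162, 0.1596]
tcp_rot: [-0.175, 0.985, -0.001, -0.002]
contact_force: [-0.5, 0.5, 0.1]
gripper_width: 0.0852
finger_force: 0.0
```

arm_command(
  deltas="0 0 0 0 0 0; 0 0 0 0 0 0; 0 0 0 0 0 0",
)

```text
clock: 12.9
tcp_pos: [0.5232, 0.3164, 0.1642]
tcp_rot: [-0.174, 0.985, 0.0, 0.001]
contact_force: [0.2, 0.2, 0.6]
gripper_width: 0.0854
finger_force: 0.0
```

```bash
python3 - <<'E'
from h import *
W=[at("top",265+u/6,220+v/6,.06) for u,v in((257,152),(384,207),(305,380),(180,326))]
print("well",sum(W)/4,[np.linalg.norm(W[i]-W[i-1]).round(4) for i in range(4)],[np.degrees(np.arctan2(*(W[j]-W[i])[[1,0]])).round(1) for i,j in((1,0),(2,3),(0,3),(1,2))])
go([.5216,.3165,.02],110)
import pickle;pickle.dump(calibration("wrist"),open("w4.pkl","wb"));a=get_image("wrist");cv2.imwrite("pics/w4.png",a)
E
```

```text
well [0.5327  0.03715 0.06   ] [np.float64(0.0637), np.float64(0.0465), np.float64(0.0636), np.float64(0.0456)] [np.float64(66.8), np.float64(66.9), np.float64(156.3), np.float64(155.5)]
d [ 0.17  0.06 14.42] r [0.   0.02 0.  ] j6 -1.42
d [ 0.17  0.06 14.42] r [-4.0e-02  1.0e-02 -3.6e+01] j6 -1.42
```

View pics/w4.png

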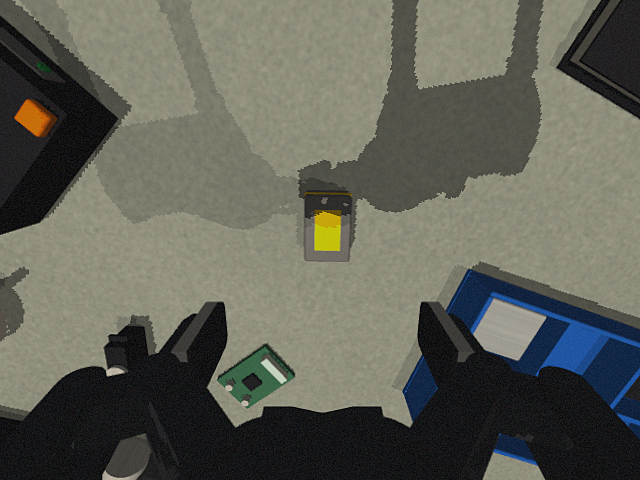

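The battery is aligned with the fingers, its top corners near (305,193), (351,193), (350,262) and (304,262).

```bash
python3 - <<'E'
from h import *
import pickle;c=pickle.load(open("w4.pkl","rb"))
T=[at("wrist",*p,.036,c) for p in((305,193),(351,193),(350,262),(304,262))];m=sum(T)/4
print(m,[np.linalg.norm(T[i]-T[i-1]).round(4) for i in range(4)])
e=T[2]+T[3]-T[0]-T[1];print(np.degrees(np.arctan2(e[1],e[0])))
print("yellow",at("wrist",327.5,230.5,.036,c))
go([m[0],m[1],.024],110)
E
```

```text
[0.520025 0.3196   0.036   ] [np.float64(0.0609), np.float64(0.0378), np.float64(0.0608), np.float64(0.0403)]
19.492276235639554
yellow [0.5216 0.3202 0.036 ]
d [ 0.27  0.4  14.09] r [0.01 0.04 0.01] j6 -1.42
d [ 0.27  0.4  14.09] r [-6.000e-02  1.000e-02 -3.599e+01] j6 -1.42
```

arm_command(
  deltas="0.2 0.25 3 0 0 0; 0.2 0.25 7 0 0 0; 0.2 0.25 11 0 0 0; 0.2 0.25 13 0 0 0; 0.2 0.25 14 0 0 0; 0.2 0.25 14 0 0 0; 0.2 0.25 14 0 0 0; 0.2 0.25 14 0 0 0",
)

```text
clock: 13.75
tcp_pos: [0.5214, 0.3187, 0.0252]
tcp_rot: [-0.174, 0.985, 0.001, 0.002]
contact_force: [0.3, -0.1, -0.5]
gripper_width: 0.0852
finger_force: 0.0
```

arm_command(
  deltas="0 0 0 0 0 0; 0 0 0 0 0 0; 0 0 0 0 0 0; 0 0 0 0 0 0; 0 0 0 0 0 0; 0 0 0 0 0 0; 0 0 0 0 0 0; 0 0 0 0 0 0; 0 0 0 0 0 0; 0 0 0 0 0 0",
  claw=-1,
  squeeze=30,
)

```text
clock: 14.75
tcp_pos: [0.5199, 0.3181, 0.0235]
tcp_rot: [-0.174, 0.985, 0.0, 0.0]
contact_force: [-0.4, 0.0, 6.3]
gripper_width: 0.0389
finger_force: 32.0
```

arm_command(
  deltas="0 0 -1 0 0 0; 0 0 -3 0 0 0; 0 0 -6 0 0 0; 0 0 -9 0 0 0; 0 0 -11 0 0 0; 0 0 -12 0 0 0; 0 0 -12 0 0 0; 0 0 -12 0 0 0",
)

```text
clock: 15.55
tcp_pos: [0.5187, 0.3172, 0.1415]
tcp_rot: [-0.174, 0.985, -0.0, -0.001]
contact_force: [-0.7, -0.8, -2.4]
gripper_width: 0.0389
finger_force: 31.2
```

```bash
python3 - <<'E'
from h import *
go([.533,.0378,.145],66); print(state()["tcp_pos"],state()["gripper_width"])
E
```

```text
d [  8.23 -26.74  -0.32] r [-0.01 -0.02  8.81] j6 -1.41
d [  8.23 -26.74  -0.32] r [ 2.000e-02 -2.000e-02 -2.719e+01] j6 -1.41
[0.5187275  0.31720247 0.14154564] 0.03889913449544459
```

arm_command(
  deltas="0.3 -1 0 0 0 0.5; 1 -3 0 0 0 1.5; 1.9 -6 0 0 0 2.8; 2.8 -9 0 0 0 4; 3.7 -12 0 0 0 5.2; 4.6 -15 0 0 0 6.4; 5.5 -18 0 0 0 7.6; 6.5 -21 0 0 0 8.5; 7.4 -24 0 0 0 8.8; 8 -26 0 0 0 8.8; 8.2 -26.7 0 0 0 8.8; 8.2 -26.7 0 0 0 8.8; 8.2 -26.7 0 0 0 8.8; 8.2 -26.7 0 0 0 8.8; 8.2 -26.7 0 0 0 8.8",
)

```text
clock: 17.05
tcp_pos: [0.5339, 0.0397, 0.1427]
tcp_rot: [0.207, 0.978, 0.0, -0.0]
contact_force: [-0.2, 0.2, -1.7]
gripper_width: 0.0396
finger_force: 31.2
```

```bash
python3 - <<'E'
from h import *
s=state();print(s["tcp_pos"],s["clock"])
import pickle;pickle.dump(calibration("wrist"),open("w5.pkl","wb"));a=get_image("wrist");cv2.imwrite("pics/w5.png",a)
cv2.imwrite("pics/c5.png",cv2.resize(a[150:350,200:450],(800,640),interpolation=cv2.INTER_CUBIC)[:600])
E
```

```text
[0.53389746 0.0396915  0.14268207] 17.05
```

View pics/c5.png

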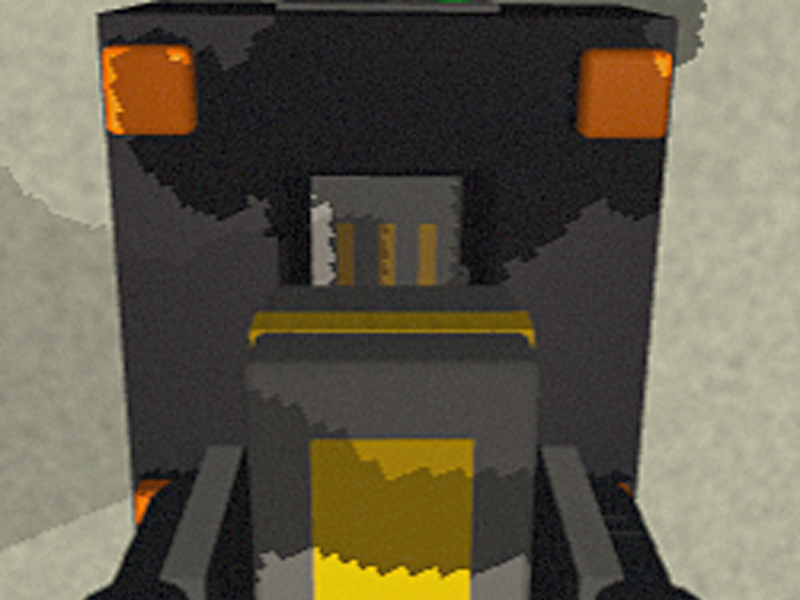

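Seen from the wrist (3.2× crop), the dock's far top corners are (100,14) and (676,18). The blocks' outer far corners are (104,46) and (669,50). The battery's far top edge runs from (247,362) to (538,362).

```bash
python3 - <<'E'
from h import *
import pickle;c=pickle.load(open("w5.pkl","rb"))
A=lambda x,y,z:at("wrist",200+x/3.2,150+y/3.2,z,c)
tcp=np.array([.5339,.0397])
from scipy.spatial.transform import Rotation as R
M=R.from_quat(state()["tcp_rot"]).as_matrix();X,Y=M[:2,0],M[:2,1]
def rep(n,p,q):
    m=(p+q)[:2]/2-tcp;d=(q-p)[:2];print(n,"toolxy mm",(m@X*1e3).round(1),(m@Y*1e3).round(1),"len",(np.linalg.norm(d)*1e3).round(1),"ang in tool",np.degrees(np.arctan2(d@X,d@Y)).round(2),(p+q)[:2]/2)
rep("dockedge(65)",A(100,14,.06),A(676,18,.06))
rep("blocks far(59)",A(104,46,.068),A(669,50,.068))
rep("blocks near(41)",A(104,134,.068),A(669,137,.068))
rep("battop far(29)",A(247,362,.155),A(538,362,.155))
rep("yellow far",A(311,439,.155),A(473,439,.155))
print(np.array(c["cam_to_world"])[:2,3]-tcp, X,Y)
E
```

```text
dockedge(65) toolxy mm 64.9 -0.9 len 118.5 ang in tool -0.42 [0.4742 0.0652]
blocks far(59) toolxy mm 59.2 -1.2 len 113.2 ang in tool -0.41 [0.4793 0.0626]
blocks near(41) toolxy mm 41.6 -1.2 len 116.1 ang in tool -0.31 [0.4954  0.05545]
battop far(29) toolxy mm 26.2 -0.1 len 38.3 ang in tool 0.01 [0.50985 0.0502 ]
yellow far toolxy mm 15.1 -0.2 len 21.9 ang in tool -0.1 [0.52005 0.0456 ]
[-0.07137405  0.03122879] [-0.91430761  0.40502046] [0.40502047 0.91430761]
```

arm_command(
  deltas="0.22 -0.12 0 0 0 0.08; 0.22 -0.12 2 0 0 0.08; 0.22 -0.12 4 0 0 0.08; 0.22 -0.12 5 0 0 0.08; 0.22 -0.12 5.5 0 0 0.08; 0.22 -0.12 5.5 0 0 0.08; 0.22 -0.12 5.7 0 0 0.08; 0.22 -0.12 5.9 0 0 0.08; 0.22 -0.12 6.1 0 0 0.08; 0.22 -0.12 6.3 0 0 0.08; 0.22 -0.12 6.3 0 0 0.08; 0.22 -0.12 6.3 0 0 0.08",
)

```text
clock: 18.3
tcp_pos: [0.5315, 0.0386, 0.0798]
tcp_rot: [0.211, 0.977, -0.0, -0.0]
contact_force: [-0.2, 0.5, -2.7]
gripper_width: 0.0395
finger_force: 31.2
```

arm_command(
  deltas="0 0 0.2 0 0 0; 0 0 0.4 0 0 0; 0 0 0.6 0 0 0; 0 0 0.8 0 0 0; 0 0 0.8 0 0 0",
)

```text
clock: 18.8
tcp_pos: [0.5311, 0.0386, 0.0713]
tcp_rot: [0.211, 0.977, -0.0, -0.0]
contact_force: [0.2, -0.4, -1.7]
gripper_width: 0.0392
finger_force: 31.2
```

arm_command(
  deltas="0 0 0.2 0 0 0; 0 0 0.4 0 0 0; 0 0 0.6 0 0 0; 0 0 0.8 0 0 0; 0 0 0.8 0 0 0",
)

```text
clock: 19.3
tcp_pos: [0.5311, 0.0386, 0.0633]
tcp_rot: [0.211, 0.977, -0.0, -0.0]
contact_force: [-0.1, -0.3, -1.9]
gripper_width: 0.0394
finger_force: 31.2
```

arm_command(
  deltas="0 0 0 0 0 0; 0 0 0 0 0 0; 0 0 0 0 0 0; 0 0 0 0 0 0; 0 0 0 0 0 0; 0 0 0 0 0 0; 0 0 -1 0 0 0; 0 0 -3 0 0 0; 0 0 -5 0 0 0; 0 0 -5 0 0 0",
  claw=1,
)

```text
clock: 20.3
tcp_pos: [0.5344, 0.0387, 0.1176]
tcp_rot: [0.211, 0.977, 0.001, 0.003]
contact_force: [1.1, 0.8, -0.1]
gripper_width: 0.0853
finger_force: 0.0
```

arm_command(
  deltas="0 0 0 0 0 0; 0 0 0 0 0 0; 0 0 0 0 0 0; 0 0 0 0 0 0; 0 0 0 0 0 0; 0 0 0 0 0 0; 0 0 0 0 0 0; 0 0 0 0 0 0; 0 0 0 0 0 0; 0 0 0 0 0 0",
  claw=-1,
)

```text
clock: 21.3
tcp_pos: [0.5315, 0.0386, 0.1138]
tcp_rot: [0.211, 0.977, 0.0, 0.0]
contact_force: [0.1, -0.5, 0.6]
gripper_width: -0.0
finger_force: 0.0
```

```bash
python3 - <<'E'
from h import *
a=get_image("wrist");b=get_image("top");cv2.imwrite("pics/w6.png",np.hstack([cv2.resize(a[100:400,150:450],(400,400)),cv2.resize(b[215:315,262:362],(400,400))]))
s=state();print(s["tcp_pos"],s["gripper_width"],s["contact_force"])
E
```

```text
[0.53152708 0.03857833 0.11382696] -0.00017634067130969282 [-0.9036766   0.25383617 -0.34629703]
```

View pics/w6.png

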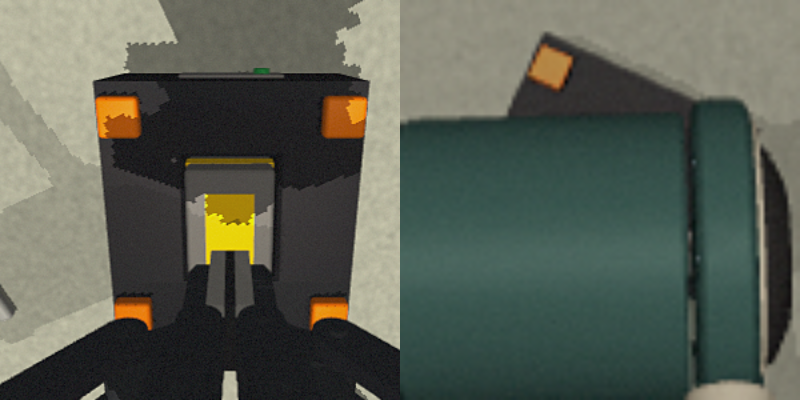

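The battery sits in the well, proud as expected. Now I'll press it with the shut fingers.

arm_command(
  deltas="-0.2 0 1 0 0 0; -0.2 0 2.5 0 0 0; -0.2 0 3.5 0 0 0; -0.2 0 3.9 0 0 0; -0.2 0 4.1 0 0 0; -0.2 0 4.3 0 0 0; -0.2 0 4.5 0 0 0; -0.2 0 4.7 0 0 0; -0.2 0 4.9 0 0 0; -0.2 0 5.1 0 0 0; -0.2 0 5.2 0 0 0; -0.2 0 5.2 0 0 0",
)

```text
clock: 22.6
tcp_pos: [0.5337, 0.0377, 0.0616]
tcp_rot: [0.211, 0.977, 0.0, 0.0]
contact_force: [0.1, 0.2, 0.3]
gripper_width: -0.0003
finger_force: 0.0
```

arm_command(
  deltas="0 0 0.1 0 0 0; 0 0 0.2 0 0 0; 0 0 0.3 0 0 0; 0 0 0.3 0 0 0; 0 0 0.3 0 0 0",
)

```text
clock: 23.1
tcp_pos: [0.534, 0.0378, 0.06]
tcp_rot: [0.211, 0.977, 0.0, 0.001]
contact_force: [-4.3, -0.4, 10.5]
gripper_width: 0.0003
finger_force: 5.0
```

arm_command(
  deltas="0 0 0.05 0 0 0; 0 0 0.1 0 0 0; 0 0 0.1 0 0 0; 0 0 0.1 0 0 0",
)

```text
clock: 23.5
tcp_pos: [0.5341, 0.0378, 0.0599]
tcp_rot: [0.211, 0.977, 0.0, 0.001]
contact_force: [-7.4, -0.2, 16.5]
gripper_width: -0.0001
finger_force: 8.0
```

It is hard on the stop at z≈0.060 with 16.5 N. I'll lift away and check.

arm_command(
  deltas="0 0 -0.3 0 0 0; 0 0 -1 0 0 0; 0 0 -3 0 0 0; 0 0 -6 0 0 0; 0 0 -10 0 0 0; 0 0 -14 0 0 0; 3 8 -14 0 0 0; 3 12 -14 0 0 0; 3 16 -14 0 0 0; 3 20 -14 0 0 0; 3 20 -14 0 0 0; 3 20 -14 0 0 0; 3 20 -14 0 0 0",
)

```text
clock: 24.8
tcp_pos: [0.588, 0.2315, 0.1972]
tcp_rot: [0.211, 0.977, -0.001, -0.0]
contact_force: [-0.3, 0.0, -1.2]
gripper_width: 0.0001
finger_force: 0.0
```

```bash
python3 - <<'E'
from h import *
b=get_image("top");c=get_image("scene");cv2.imwrite("pics/t7.png",np.hstack([cv2.resize(b[215:315,262:362],(400,400)),cv2.resize(c[170:420,100:400],(400,333))if 0 else cv2.resize(c[130:430,90:390],(400,400))]))
s=state();print(s["clock"],s["contact_force"],s["tcp_pos"])
E
```

```text
24.9 [-0.27891427 -0.16055316 -0.96964576] [0.58805076 0.23082946 0.19763044]
```

View pics/t7.png

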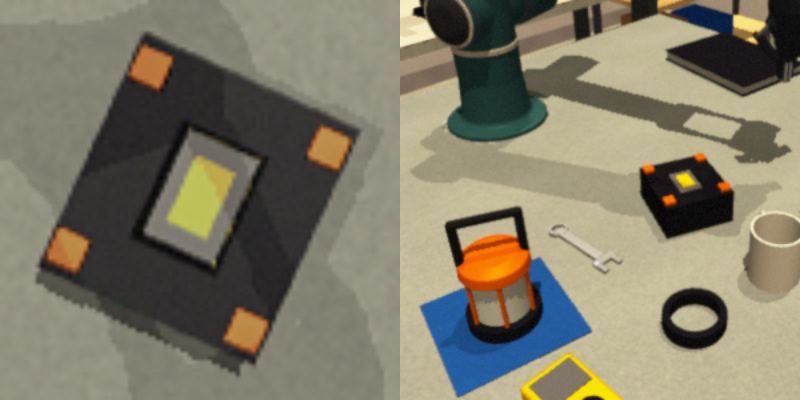

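The battery is flush and centred in the well, the lantern is upright on the mat, and nothing else has moved.

```bash
python3 -c "
from station import *
print(finish_job())"
```

```text
the job is handed in; nothing more can be done
None
```

I handed the job in at about 25 s; the final pictures show the lantern upright on the blue mat, the battery flush in the dock well, and nothing else visibly moved, but no verdict came back.

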